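# Push the tube mixer's selector into the disc slot

## Robot

A 6-joint arm with a two-finger parallel gripper is mounted at the origin on the work surface. World frame = base frame: x ahead of the robot, y to its left, z up, the work surface at z = 0. Lengths are in m, angles in rad, forces in N, time in s.
With the tool pointing down it reaches from about 0.325 to 0.9 m from the base axis. Payload 6.1 kg.
Tool frame: the origin (TCP) lies midway between the tips of the shut fingers; the grasp point (between the pads) lies 19 mm behind it; x points along the fingers, y is the direction in which the jaws open and shut, and the axes are right-handed (so a half turn about x gives the same grasp; the last joint's range is limited). The gripper opens to 85 mm and grips with 20 to 120 N. Pads are 22 mm wide; open, the fingers measure 114 mm over their backs; the gripper's body (76 mm by 85 mm) begins 54 mm behind the grasp point. The pads swing forward as they close: fully open they stand 13 mm farther back than shut.
Start: joints at [-1.373, 0.22, 1.526, -0, 1.395, -0.126], TCP at [0.199, -0.593, 0.231] pointing down, gripper open.
Joint ranges: [-2.98, 2.98], [-0.91, 2.08], [0.09, 2.57], [-1.24, 4.39], [0.2, 2.65], [-2.68, 2.68]. Speed limits (rad/s): [2.57, 2.57, 3.01, 3.14, 3.14, 3.14].

## Interface

Orientations are given as [roll, pitch, yaw] about the fixed x, y, z axes, in that order (R = Rz(yaw) Ry(pitch) Rx(roll)).
In Python, from plant import movep, move_l, set_joints, gripper_to, hold, inverse_kinematics, observe, get_image, get_calibration, Unreachable, job_done gives the robot as it stands. Calls block until the motion is done:
- movep(position, orientation): joint-space move of the TCP to a pose.
- move_l(position, feed=0.15, rotation=None, max_force=None): straight line of the TCP; rotation=None keeps the orientation; feed is the mean speed in m/s. With max_force (N) it stops when the force on the tool has changed by that much, and returns True; else False.
- set_joints(angles): joint-space move.
- gripper_to(opening, f_grip=None): finger opening in m; f_grip is the grip in N (None keeps the last); returns when the fingers have stopped.
- hold(seconds).
- inverse_kinematics(position, orientation): joint angles nearest the present ones, or None.
- observe(): the state.
- get_image(name): name is "side" or "top" or "wrist"; returns (picture, depth): 420x560x3 uint8, red, green, blue; 420x560 float32, m along the optical axis (not along the pixel's ray), 0 where there is no reading.
- get_calibration(name): a dict with "intrinsics" (3x3 intrinsics, pixels), "world_from_camera" (4x4, takes a point from camera to world coordinates). Camera axes: x right, y down, z forward; pixel columns grow to the right and rows downward; lengths in m; the calibration is good to about 2 mm. A picture is of the moment at which its call begins: read the wrist's pose just before it. get_calibration takes no time and is no camera call; for the wrist camera it gives the pose at the moment of the call.
A pose or a line that the arm cannot do raises Unreachable and nothing moves.
- job_done(): hands the job in, once; it reports no verdict.
The state is a dict: "time_s": time; "q": joint angles; "joint_velocities": joint speeds; "joint_torque": joint torques, N m; "eef_pos": TCP position; "tcp_rot": TCP orientation; "ft_force": force on the tool from outside, world axes, zero at the start; "torque": the same for the moment, N m; "opening": finger opening in m.
Only numpy, scipy, OpenCV 4.12 (cv2) and the standard library are available. Lean on these libraries where they do the work, as an engineer would, in place of code of your own. Each camera call takes 0.05 s, during which the arm holds its last target. There are 200 camera calls.

## Task

Set the blood-tube mixer to the motion marked by the round disc: push its selector lever through the H-shaped gate, fully home to the end of the slot that has the round disc beyond it. Only push the lever with the fingers, without gripping it, and gently: do not force it against the gate. Leave the lever there, and leave the sharps container, tube rack, bottle and glove box where they stand.

Things in the scene. Friction and masses are not known exactly. Their poses are not given: they have to be found in the camera images.
- mixer: White tube mixer, fixed to the bench. Origin on the bench under the centre of the H gate; x points from the gate to the roller bed (away from the robot at yaw 0), y to the left, z up. Control block 200 mm (x) by 184 mm (y), 100 mm high, topped by an aluminium gate plate; beyond it (x 100 to 280 mm) the roller bed, 300 mm wide, with tubes lying on it, at most 110 mm high.
- gate (a point): Centre of the H gate, on the top of the gate plate, 100 mm above the bench; axes as the mixer's. The H, 18 mm wide: two straight slots along x, centred at y = +28 and -28 mm, each from x = -41 to +41 mm, joined by one cross channel along y at x = 0. So there are four slot ends.
- grip (a point): Centre of the lever's grey upright cylindrical hand grip, 30 mm in diameter, 45 mm long (22.5 mm either way along the lever); its top is about 170 mm above the bench, its lower end about 25 mm above the plate. Fully in a slot end this point is about 48 mm in x and 40 mm in y from the gate centre. The lever stays where it is left; about 2 N at the grip moves it, until the gate's walls stop its stem.
- stem (a point): Point at the plate's level on the axis of the lever's 12 mm steel stem, which tilts any way about a pivot 90 mm below the plate top, under the gate centre (137.5 mm from the grip's centre). At a slot end this point is about 31 mm in x and 26 mm in y from the gate centre (give or take 3 mm).
- shift (a joint): Lever's tilt along the slots, rad: 0 in the cross channel, positive towards mixer +x; about +0.36 or -0.36 fully at a slot end. It starts in the slot end at mixer -x, +y (near left), which has no marker.
- select (a joint): Lever's sideways tilt, rad: positive towards mixer +y; about +0.28 in the left slot, -0.28 in the right slot.
- disc (a point): Top centre of the round black disc, 26 mm in diameter, 3 mm high, on the gate plate. It marks the wanted slot end: it lies on the slot's centre line, 58 mm in x from the gate centre (17 mm beyond the end of the slot). The three markers change places among the three slot ends other than near left.
- bar (a point): Top centre of the black straight bar marker, 34 by 9 mm, 3 mm high, at another slot end.
- cross (a point): Top centre of the black plus-shaped marker, 30 mm across, 3 mm high, at another slot end.
- sharps: Red sharps container, loose, 165 by 145 mm, 186 mm high, to the right of the mixer; origin under its centre. Leave alone.
- rack: White rack with capped tubes, loose, 110 by 70 mm, 110 mm high, left of the mixer; origin under its centre. Leave alone.
- reagent: Small amber bottle, loose, 36 mm in diameter, 85 mm high, close to the right of the control block; origin under its centre. Leave alone.
- glove_box: Cardboard glove box, loose, 230 by 120 mm, 75 mm high, far left; origin under its centre. Leave alone.

How it is judged:
At the end, for the whole second after the job is handed in: The lever rests in the slot end marked by the disc: its stem within 33 mm, seen from above, of the disc's centre (about 26 mm when fully home) (horizontal distance between stem and disc below 0.033 m); the robot touches nothing.
It fails at once if the sharps container is shifted by more than 15 mm or lifted (distance of sharps from where it was at the start of the episode above 0.015 m).
It fails at once if the tube rack is shifted by more than 15 mm or lifted (distance of rack from where it was at the start of the episode above 0.015 m).
It fails at once if the reagent bottle is shifted by more than 15 mm or lifted (distance of reagent from where it was at the start of the episode above 0.015 m).
It fails at once if the glove box is shifted by more than 15 mm or lifted (distance of glove_box from where it was at the start of the episode above 0.015 m).
It fails at once if the lever is gripped or forced: the fingers press on it with more than 35 N in all (contact force between the fingers and select above 35 N).
It also fails if it takes over 54 s, if anything falls off the work surface, if the arm or the gripper's body presses on something with over 40 N, if the wrist force passes 120 N, or if a joint passes its speed limit or range.

## Working session

There is one attempt and no reset: what is moved stays moved. The work goes in short steps, each a Python script; the robot and the scene stay as the last script left them, time stands still between calls to the robot, and variables do not carry over. Pictures are saved under pics/ and viewed, about 8 in all and at most 12, crops included, and the job is handed in when it is done.

```bash
mkdir -p pics
cat > h.py <<'E'
import numpy as np, cv2
from plant import *
def cloud(name):
    im,d=get_image(name); c=get_calibration(name); K=c["intrinsics"]; T=np.array(c["world_from_camera"]); K=np.array(K)
    v,u=np.mgrid[:d.shape[0],:d.shape[1]]
    P=np.stack([(u-K[0,2])/K[0,0]*d,(v-K[1,2])/K[1,1]*d,d],-1)@T[:3,:3].T+T[:3,3]
    P[d<=0]=np.nan
    return im,P,K,T
def ray(K,T,uv,z):
    r=T[:3,:3]@np.array([(uv[0]-K[0,2])/K[0,0],(uv[1]-K[1,2])/K[1,1],1]); return T[:3,3]+r*(z-T[2,3])/r[2]
def save(n,im): cv2.imwrite("pics/"+n+".png",im[...,::-1])
E
python3 - <<'E'
from h import *
for n in("top","side"):
    im,P,K,T=cloud(n); save(n+"0",im); np.savez(n+"0",im=im,P=P,K=K,T=T); print(n,T[:3,3],K[0,0])
print(observe())
E
```

```text
top [0.28170345 0.04148739 1.5323051 ] 417.0451528306763
side [ 0.47627827 -1.04940483  0.89805484] 484.4647584229587
{'time_s': 0.1, 'q': array([-1.37309737e+00,  2.21174783e-01,  1.52752029e+00, -9.56855111e-06,
        1.39471964e+00, -1.26103119e-01]), 'joint_velocities': array([ 0.00234838, -0.00065924, -0.00133769, -0.00126529,  0.00016917,
       -0.00019997]), 'joint_torque': array([ 8.32573951e-04, -4.98241818e+01, -3.90546620e+01, -1.28852307e-04,
        5.67828320e-03,  9.95272899e-06]), 'eef_pos': array([ 0.19873823, -0.59196592,  0.23027912]), 'tcp_rot': array([-1.69173087,  1.56897424,  1.77366554]), 'ft_force': array([-0.27510106,  0.06073542, -0.12550676]), 'torque': array([-0.0009549 ,  0.01399953, -0.02257405]), 'opening': 0.08573570342920449}
```

View pics/top0.png

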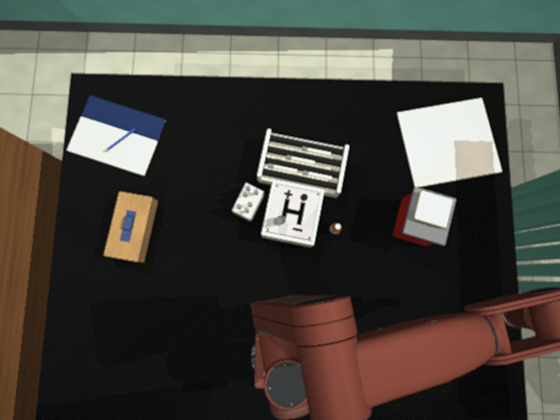

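View pics/side0.png

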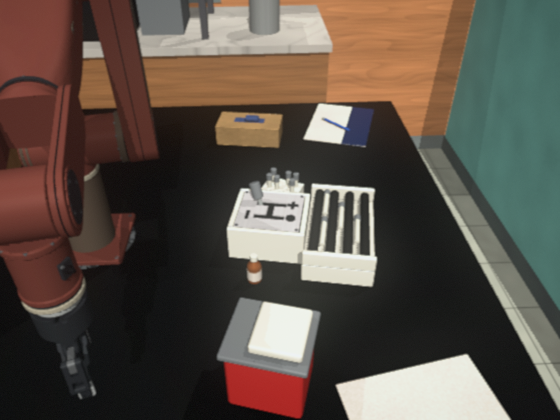

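The top view shows the disc at about (304,196), far right. The cross at (289,193) is far left and the bar at (297,230) is near right. The side view agrees, with the disc at (290,217). Next I'll get a rough gate pose, then look with the wrist camera.

Run:
```python
from h import *
for n,pts in (("top",dict(disc=(304,196),cross=(289,193),bar=(297,230),gate=(294,211))),("side",dict(disc=(290,217),cross=(292,205),bar=(248,214)))):
    z=np.load(n+"0.npz")
    for k,p in pts.items(): print(n,k,ray(z["K"],z["T"],p,.101).round(3), z["P"][p[1],p[0]].round(3))
z=np.load("top0.npz");P=z["P"];im=z["im"]
g=ray(z["K"],z["T"],(294,211),.1)
m=(abs(P[...,2]-.1)<.012)&(np.hypot(P[...,0]-g[0],P[...,1]-g[1])<.14)
x=P[m][:,:2].astype(np.float32); print(m.sum(),cv2.minAreaRect(x))
# wrist camera vs tcp
o=observe();T=np.array(get_calibration("wrist")["world_from_camera"]);print(o["eef_pos"],T.round(3))
from scipy.spatial.transform import Rotation as R
print(R.from_euler("xyz",o["tcp_rot"]).as_matrix().round(3))
```

```text
top disc [ 0.557 -0.059  0.101] [ 0.556 -0.058  0.105]
top cross [ 0.567 -0.006  0.101] [ 0.566 -0.006  0.102]
top bar [ 0.437 -0.035  0.101] [ 0.437 -0.035  0.101]
top gate [ 0.503 -0.024  0.101] [ 0.507 -0.025  0.078]
side disc [ 0.554 -0.055  0.101] [ 0.554 -0.055  0.101]
side cross [ 0.563 -0.003  0.101] [ 0.563 -0.002  0.1  ]
side bar [ 0.443 -0.037  0.101] [ 0.443 -0.038  0.102]
2682 ((0.5226836800575256, -0.02393445372581482), (0.1839098036289215, 0.24050575494766235), 79.26275634765625)
[ 0.19873823 -0.59196592  0.23027912] [[ 0.318 -0.899 -0.302  0.276]
 [-0.948 -0.302 -0.099 -0.566]
 [-0.002  0.318 -0.948  0.371]
 [ 0.     0.     0.     1.   ]]
[[-0.     0.318 -0.948]
 [ 0.002 -0.948 -0.318]
 [-1.    -0.002 -0.   ]]
```

```bash
cat >> h.py <<'E'
from scipy.spatial.transform import Rotation as R
G=np.array([.502,-.0205]); YAW=-.19
def rot(yaw=None):
    yaw=YAW if yaw is None else yaw
    xm=np.array([np.cos(yaw),np.sin(yaw),0]); Z=np.array([0,0,1.])
    return R.from_matrix(np.stack([-Z,np.cross(xm,Z),-xm],1)).as_euler("xyz")
def W(x,y,z):
    c,s=np.cos(YAW),np.sin(YAW); return [G[0]+c*x-s*y,G[1]+s*x+c*y,z]
def M(p): # world->mixer
    c,s=np.cos(YAW),np.sin(YAW); d=np.asarray(p)[...,:2]-G
    return np.stack([c*d[...,0]+s*d[...,1],-s*d[...,0]+c*d[...,1],np.asarray(p)[...,2]],-1)
E
python3 - <<'E'
from h import *
p=observe()["eef_pos"]; move_l([p[0],p[1],.33])
movep(W(-.11,.04,.29),rot()); gripper_to(0)
im,P,K,T=cloud("wrist"); save("w0",im); np.savez("w0",im=im,P=P,K=K,T=T)
o=observe();print(o["time_s"],o["eef_pos"],o["q"],o["opening"])
E
```

```text
4.0917 [0.40151627 0.03957331 0.28999402] [-9.78365399e-02 -3.72793261e-01  1.97675889e+00  1.31384704e-05
  1.53768136e+00  1.66293008e+00] -0.0002796639020421553<sys>:0: UserWarning: Gimbal lock detected. Setting third angle to zero since it is not possible to uniquely determine all angles.
```

View pics/w0.png

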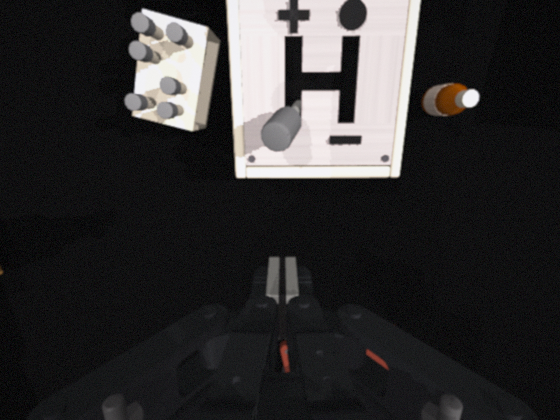

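The wrist view confirms the layout: disc at (353,14) far right, cross at (293,16), bar at (345,140), and lever grip top at (278,135) near left. Next I'll refine the gate pose, grip and finger size.

```bash
python3 - <<'E' 2>/dev/null
from h import *
z=np.load("w0.npz");im,P,K,T=[z[k] for k in("im","P","K","T")]
g=im.max(2); m=((g<70)).astype(np.uint8); m[:, :245]=0;m[:,400:]=0;m[165:]=0
n,l,s,c=cv2.connectedComponentsWithStats(m)
for i in range(1,n):
    if s[i,4]>60: print(s[i],c[i].round(1),M(ray(K,T,c[i],.1 if s[i,4]>1500 else .103)).round(4))
for uv in ((303,75),(338,75),(357,37),(357,122),(340,122)): print(uv,M(ray(K,T,uv,.1)).round(4))
Q=M(P)
a=Q[100:155,255:305].reshape(-1,3);a=a[a[:,2]>.12];print("grip",len(a),a.min(0),a.max(0),a.mean(0))
o=observe()["eef_pos"];t=M(o);a=Q[250:300,255:315].reshape(-1,3);a=a[(a[:,2]>.27)&(a[:,2]<.36)];print("tcp",t,"fing",len(a),np.percentile(a,[1,99],axis=0).round(4))
E
```

```text
[279   0  30  33 403] [293.3  15.2] [0.0559 0.029  0.103 ]
[340   0  26  30 610] [352.4  13.9] [ 0.0569 -0.0264  0.103 ]
[ 286   37   73   85 2981] [323.1  76. ] [ 0.0037 -0.0017  0.1   ]
[330 137  31   7 191] [344.4 139.7] [-0.0585 -0.0265  0.103 ]
(303, 75) [0.0046 0.0186 0.1   ]
(338, 75) [ 0.0046 -0.0165  0.1   ]
(357, 37) [ 0.0383 -0.0329  0.1   ]
(357, 122) [-0.0406 -0.0391  0.1   ]
(340, 122) [-0.0406 -0.0213  0.1   ]
grip 1296 [-0.06465388  0.02181841  0.12002986] [-0.02587543  0.05890314  0.1591833 ] [-0.0449715   0.04089048  0.14716557]
tcp [-0.11002082  0.040015    0.28999402] fing 2111 [[-0.1041  0.0267  0.2928]
 [-0.0968  0.0521  0.3319]]
```

The pose is good to about 1 mm. First push is along +x into the cross channel.

```bash
cat >> h.py <<'E'
def look(name):
    im,P,K,T=cloud("wrist"); Q=M(P); v=(Q[...,2]>.118)&(Q[...,2]<.185)&(abs(Q[...,0])<.085)&(abs(Q[...,1])<.075)
    hsv=im.max(2); save(name,im); o=observe(); a=Q[v]
    print(name,"t",o["time_s"],"tcp",M(o["eef_pos"]).round(4),"F",o["ft_force"].round(1),"grip/fing pts",len(a),a.min(0).round(4),a.max(0).round(4),np.median(a,0).round(4))
E
python3 - <<'E' 2>/dev/null
from h import *
move_l(W(-.105,.040,.128),feed=.15)
print(observe()["ft_force"])
print(move_l(W(-.030,.040,.128),feed=.05,max_force=15)); look("w1")
im,_=get_image("side"); save("s1",cv2.resize(im[150:300,180:400],None,fx=3,fy=3))
E
```

```text
[-0.05736871  0.15731823 -0.83534504]
False
w1 t 7.025 tcp [-0.0301  0.04    0.128 ] F [-1.3  0.4  0.2] grip/fing pts 14352 [-4.3e-02  1.0e-04  1.2e-01] [0.0111 0.075  0.185 ] [-0.0183  0.0401  0.1698]
```

View pics/w1.png

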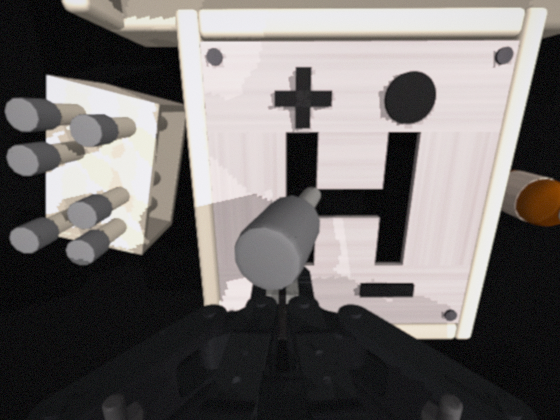

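The lever is almost at the cross channel: grip centre about x = -4 mm, stem at (310,195) and channel centre row about 202. I'll nudge it 3–4 mm further, then go round to its left side and push it across.

```bash
python3 - <<'E' 2>/dev/null
from h import *
print(move_l(W(-.0265,.040,.128),feed=.03,max_force=12)); 
move_l(W(-.055,.040,.128)); move_l(W(-.055,.09,.128)); move_l(W(0.0,.09,.128))
look("w2a")
print(move_l(W(0.0,.02,.128),feed=.05,max_force=12),observe()["ft_force"])
print(move_l(W(0.0,-.008,.128),feed=.03,max_force=12)); look("w2")
E
```

```text
False
w2a t 8.7333 tcp [-0.001   0.0894  0.1275] F [ 0.1 -0.2  0.5] grip/fing pts 7005 [-0.0116  0.0218  0.1186] [0.014 0.075 0.185] [0.0081 0.0507 0.1626]
True [-0.9402135   2.47500776  4.44016519]
True
w2 t 10.5917 tcp [0.0029 0.0254 0.1319] F [-0.4  0.3  5.1] grip/fing pts 9744 [-0.0098 -0.0178  0.1242] [0.0167 0.0621 0.185 ] [0.0132 0.0158 0.1677]
```

View pics/w2.png

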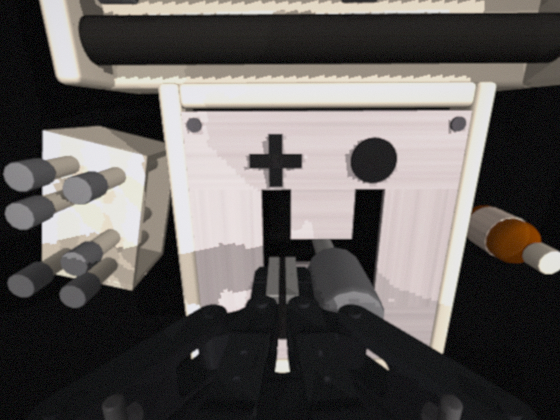

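The push stopped at TCP y=25 mm with the grip about upright, and the tip was lifted 4 mm. I'll check from the side and closer before pushing more.

```bash
python3 - <<'E' 2>/dev/null
from h import *
im,P,K,T=cloud("side"); o=observe(); print(o["ft_force"],M(o["eef_pos"]),o["time_s"])
a=cv2.resize(im[160:290,200:330],(560,560),interpolation=cv2.INTER_CUBIC)
Q=M(P);v=(Q[...,2]>.14)&(Q[...,2]<.185)&(abs(Q[...,0])<.06)&(abs(Q[...,1])<.06); print(Q[v].min(0),Q[v].max(0))
save("s2",a)
E
```

```text
[-0.14841116  1.61670768  4.90464538] [0.0029023  0.02553504 0.13195824] 10.6417
[-0.01409432 -0.02256165  0.14007986] [0.01526855 0.04833793 0.18493188]
```

View pics/s2.png

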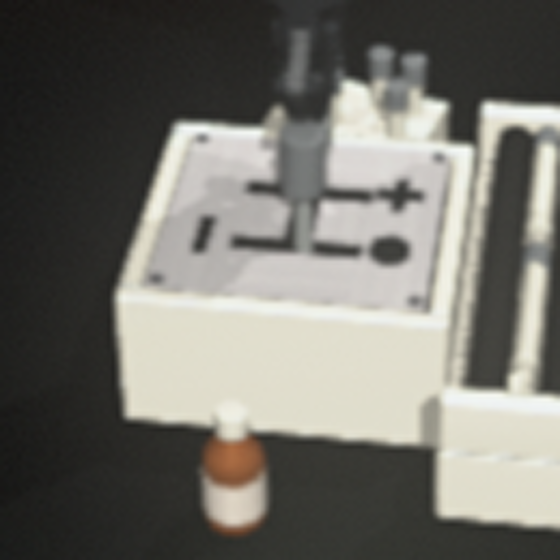

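The stem is in the channel, upright and halfway, with no jam. The trigger came from friction dragging the tip up as the lever rose. I'll back off to release it, then push on in small steps.

```bash
python3 - <<'E' 2>/dev/null
from h import *
move_l(W(0.0,.036,.130)); hold(.1)
for y in (.022,.014,.006,-.001,-.006):
    r=move_l(W(0.0,y,.130),feed=.04,max_force=18); hold(.05); o=observe(); print(y,r,M(o["eef_pos"]).round(4),o["ft_force"].round(1),o["time_s"])
    if r: break
look("w3")
im,_=get_image("side"); save("s3",cv2.resize(im[160:290,200:330],(560,560),interpolation=cv2.INTER_CUBIC))
E
```

```text
0.022 False [0.     0.0218 0.1301] [-1.2  0.3 -0.6] 11.5417
0.014 False [0.     0.0138 0.13  ] [-0.4  1.   0.6] 11.9417
0.006 False [-0.      0.0058  0.1299] [0.4 0.7 0.6] 12.3417
-0.001 False [-0.     -0.0012  0.13  ] [ 0.7 -0.7 -0.2] 12.7167
-0.006 False [-0.     -0.0062  0.13  ] [ 0.5  0.6 -0.4] 13.0417
w3 t 13.0917 tcp [ 0.     -0.0061  0.13  ] F [-0.3  0.1 -0.4] grip/fing pts 12406 [-0.0129 -0.0542  0.1206] [0.0166 0.0321 0.185 ] [ 0.0104 -0.0185  0.1656]
```

View pics/s3.png

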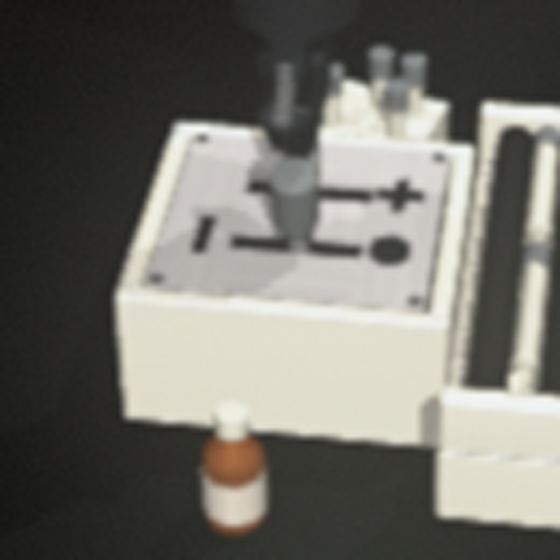

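```bash
python3 - <<'E' 2>/dev/null
from h import *
def go(x,y,f,F=15):
    r=move_l(W(x,y,.130),feed=f,max_force=F); hold(.05); o=observe(); print(r,M(o["eef_pos"]).round(4),o["ft_force"].round(1),o["time_s"]); return r
for y in(-.009,-.012,-.014):
    if go(0,y,.03,10): break
move_l(W(0,.03,.130)); move_l(W(-.06,.03,.130)); move_l(W(-.06,-.038,.130)); look("w4")
for x in(-.02,-.01,0,.008):
    if go(x,-.038,.04): break
look("w5")
E
```

```text
False [ 0.     -0.0091  0.13  ] [ 0.4  0.  -0.9] 13.4417
False [ 0.     -0.0121  0.13  ] [ 0.4  0.4 -0.5] 13.7417
False [ 0.     -0.0141  0.13  ] [0.1 1.6 0.3] 14.0417
w4 t 15.6833 tcp [-0.0597 -0.0376  0.13  ] F [ 0.  -0.2 -0.9] grip/fing pts 14049 [-0.0729 -0.0749  0.1223] [0.0156 0.0008 0.185 ] [-0.0482 -0.0409  0.1629]
False [-0.0202 -0.038   0.13  ] [-1.   0.7  1.1] 16.8833
False [-0.0096 -0.038   0.13  ] [-0.3  0.4 -0.4] 17.3333
False [ 0.0002 -0.038   0.13  ] [-0.9 -0.  -0. ] 17.7833
False [ 0.0083 -0.038   0.13  ] [-0.2  0.4 -0.8] 18.1833
w5 t 18.2333 tcp [ 0.0082 -0.038   0.13  ] F [-0.9  0.4  0.6] grip/fing pts 12486 [-0.0051 -0.0749  0.1183] [ 5.38e-02 -1.00e-04  1.85e-01] [ 0.0195 -0.0409  0.1633]
```

View pics/w5.png

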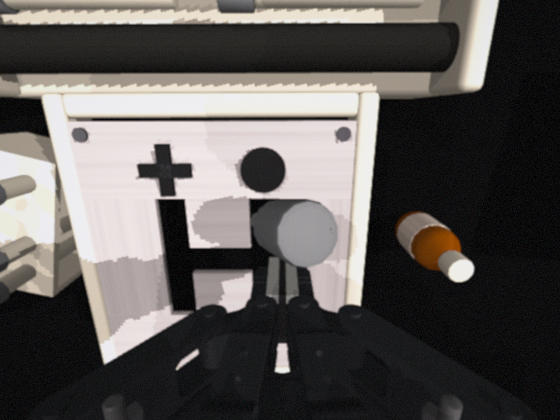

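The lever is in the right slot, heading towards the disc at (263,170), with very low forces. I'll push on in small steps to the end wall.

```bash
python3 - <<'E' 2>/dev/null
from h import *
for x in np.arange(.012,.036,.002):
    r=move_l(W(x,-.038,.130),feed=.02,max_force=8); hold(.1); f=np.mean([(hold(.02),observe()["ft_force"])[1] for _ in range(5)],0); print(r,round(x,3),M(observe()["eef_pos"]).round(4),f.round(1))
    if r or np.hypot(*f[:2])>5: break
move_l(W(-.02,-.038,.135)); move_l(W(-.06,-.038,.22)); look("w6")
im,P,K,T=cloud("side"); save("s6",cv2.resize(im[160:290,200:330],(560,560),interpolation=cv2.INTER_CUBIC))
E
```

```text
False 0.012 [ 0.012 -0.038  0.13 ] [-1.1  0.  -0.2]
False 0.014 [ 0.0141 -0.038   0.13  ] [-1.2  0.9 -0.7]
False 0.016 [ 0.0162 -0.038   0.1301] [-1.2  0.5 -0.2]
False 0.018 [ 0.0181 -0.038   0.1301] [-1.3  0.8 -0.3]
False 0.02 [ 0.0201 -0.038   0.1301] [-1.2  0.9 -0.3]
False 0.022 [ 0.0216 -0.0379  0.1298] [-4.4  1.7 -0.6]
False 0.024 [ 0.0223 -0.0379  0.1294] [-9.7  2.4  2.7]
w6 t 22.6333 tcp [-0.0602 -0.038   0.2189] F [0.6 0.2 0.9] grip/fing pts 2764 [ 0.0266 -0.0614  0.118 ] [ 0.0667 -0.0224  0.1565] [ 0.0464 -0.0425  0.1474]
```

View pics/w6.png

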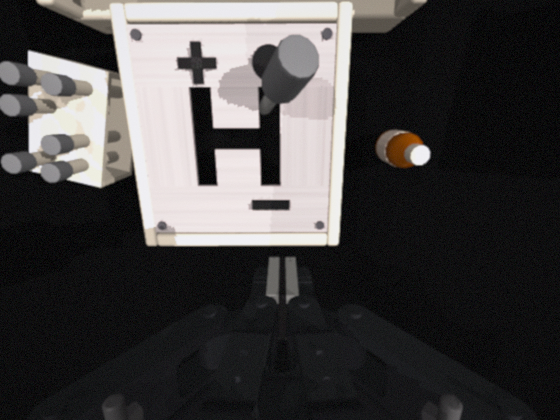

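View pics/s6.png

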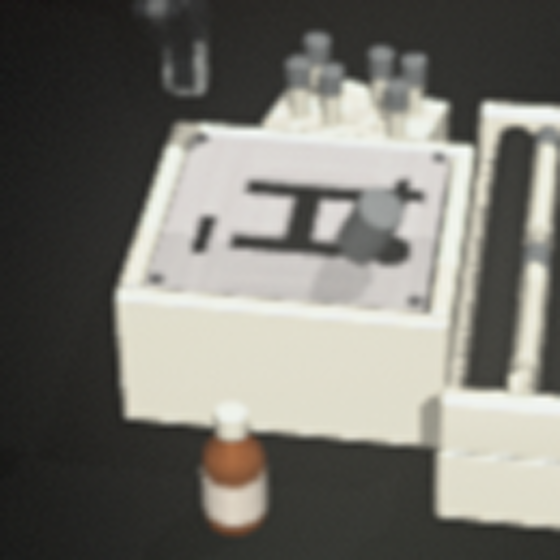

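The grip extent (x 27 to 67 mm, y -61 to -22 mm) mirrors the seated start position. The wall force rose at TCP x = 22 mm, so the lever is fully home at the disc, and the fingers are clear.

Run:
```python
from plant import *
job_done()
```

```text
the job is handed in; nothing more can be done
```

The lever is fully home in the far-right slot end, the one marked by the disc, and I have handed the job in. I pushed it with the shut fingers only: near left, through the cross channel, into the right slot, then forward to the end.

- **Lever position:** in the last wrist picture the grip spans x 27 to 67 mm and y -61 to -22 mm. That mirrors its seated start position and puts the grip centre close to the expected (48, -40) mm. The stem-to-disc distance was judged from this, not measured directly.
- **End stop:** the force on the tool rose to about 10 N against the end wall, where I stopped.
- **One early stop:** the first sideways push hit its 12 N limit halfway across, because friction lifted the fingertip about 4 mm. I backed off and pushed again in small steps, with about 2 N or less on the tool.
- **Surroundings:** the fingers ended clear of everything, at about 22.6 s. The rack and bottle look undisturbed in the last pictures. I did not measure them again, and I did not recheck the sharps container or glove box, which the arm stayed well away from.

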